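# Refit the wok hob's spill plate over its locating stud

## Task

The metal spill plate has been taken off the wok hob for washing: put it back. With its black grip towards the front of the hob, lay it between the two side rails and slide it gently backwards under the bridge until its oblong hole drops over the brass stud and it lies flat on the deck, then let go of it. Do not ram the plate against the hob, and leave the other things on the worktop where they are.

Things in the scene. Friction and masses are not known exactly. Their poses are not given: they have to be found in the camera images.
- hob: Steel wok hob, 500 long (x) x 290 wide (y), fixed to the worktop, yaw up to 0.15 rad. Origin on the worktop under the middle of the stud's slot; x from its front (robot's side, x = -190) to its back, y left, z up. Its flat top, the deck, is at z = 30. Burner with black pan supports centred at x = 195, top at z = 90. Red igniter button (not needed) at x = -90, y = -112.
- slot_mid (a point): On the deck (hob z = 30), middle of the slot; axes as the hob's. A brass stud, a block 12 (x) x 24 (y) x 12 high with a flat top, is clamped in the slot at y = 0. Its centre is anywhere from x = -12 to +12 of this point, different each time and not given: see or feel for it. It does not shift. A plate on it rides there until the hole comes over it; sliding it takes 3 to 12 N.
- channel_front (a point): Front end of the plate's channel, on the deck at hob x = -175, y = 0. Two side rails, 12 high, run from here back along the hob's x to the bridge, inner faces 64 either side of the centre line: 128 wide, open in front and above.
- bridge_edge (a point): Middle of the lower front edge of the dark bridge across the channel, at hob x = 32. The bridge reaches back to x = 87; its underside is 34 above the deck, its top 46 above the deck. Under it a wall closes the channel at hob x = 81.
- plate: Loose bare-metal spill plate 180 (x) x 120 (y) x 4 thick, 0.21 to 0.39 kg. Origin at the centre of its underside. Through hole 18 (x) x 34 (y), centred at x = +30 (60 from the leading +x edge). Fitted: its x along the hob's x, underside on the deck, stud in the hole (6 play in x), leading edge under the bridge; it cannot fit reversed. Starts flat on the worktop, yaw up to 1.4 rad.
- plate_hole (a point): Centre of the plate's hole at the underside of the plate; axes as the plate's.
- plate_grip (a point): Point to grip: in the plate's frame x = -50, y = 0, z = 28. The black grip is an upright block 12 thick (x), 60 wide (y), from z = 4 to z = 38, so the fingers close along the plate's x.
- container: Bystander: blue plastic lidded container, 118 x 158 x 70 high; origin at the centre of its underside.
- spatula: Bystander: bamboo spatula, 300 long, lying flat; origin under its middle.
- dish: Bystander: white ceramic dipping dish, 84 across, 26 high; origin at the centre of its underside.
- spoon: Bystander: spoon with a black handle, 200 long, lying flat; origin under its middle.
- sauce: Bystander: amber sauce bottle, 64 across, 200 high; origin at the centre of its underside.
- bowl: Bystander: blue ceramic bowl, 120 across, 60 high; origin at the centre of its underside.
Mind the look-alikes: they are no part of the job. There is more than one size of the plate; the one meant has the size given above.

How it is judged:
By the outcome, as a careful person would: the job done as asked, in the order asked, and still so for the second after the job is handed in, with the robot touching nothing.
It also fails if it takes over 43 s, if anything falls off the work surface, if the arm or the gripper's body presses on something with over 40 N, if the wrist force passes 120 N, or if a joint passes its speed limit or range.

## Robot

A 6-joint arm with a two-finger parallel gripper is mounted at the origin on the work surface. World frame = base frame: x ahead of the robot, y to its left, z up, the work surface at z = 0. Lengths are in mm, angles in rad, forces in N, time in s.
With the tool pointing down it reaches from about 350 to 775 mm from the base axis. Payload 7.3 kg.
Tool frame: the origin (TCP) lies at the very end of the fingers, on their centre line; the grasp point (between the pads) lies bot.grip_point_offset behind it (bot.grip_point_offset is the distance from the TCP to the grasp point, in mm); z points along the fingers, y is the line along which they close (so a half turn about z gives the same grasp; the last joint's range is limited). The gripper opens to 92 mm and grips with 3 to 60 N. Pads are 19 mm wide; open, the fingers measure 130 mm over their backs; the gripper's body (75 mm by 190 mm) begins 47 mm behind the grasp point.
Start: joints at [1.054, 0.342, 1.524, -0, 1.275, -0.146], TCP at [190.227, 489.345, 226.741] pointing down, gripper open.
Joint ranges: [-2.53, 2.53], [-0.77, 2.02], [0.04, 2.7], [-1, 4.14], [0.28, 2.66], [-3.11, 3.11]. Speed limits (rad/s): [2.57, 2.57, 3.14, 3.14, 3.14, 3.14].

## Interface

Orientations are given as [roll, pitch, yaw] about the fixed x, y, z axes, in that order (R = Rz(yaw) Ry(pitch) Rx(roll)).
In Python, from plant import bot gives the robot as it stands. The module is installed in compiled form; this text tells all that it offers.
- The arm moves only by the tool carry_out, never from a script. Its argument "plan" is a list of rows, each an object of numbers: "tx", "ty", "tz": the shift along the world's x, y, z in mm; "rx", "ry", "rz": the turn, a rotation vector about the world's x, y, z in rad. A call has 1 to 12 rows; each row shifts and turns the commanded pose from where the row before left it; what a row does not reach is not made up. A row lasts 1/10 s, in which the tool goes at most 50 mm and 8.59 degrees, less where a joint would pass 70% of its speed; a pose out of reach is approached as far as the arm can. A call with a gripper value outside its range is refused whole. "gripper" is the closure, from 0 (fully open) to 1 (shut), set as the call begins (left out, the last holds). The fingers move at their own pace and stop on an object; the grip force is fixed at half the most. Time passes only in rows, so rows that do not move let the fingers close. It gives the time, the measured TCP pose, the force, the opening and the grip force at its end, in the units of the state.
- bot.get_obs(): the state, without advancing time (a new reading comes with each control period).
- bot.capture(name): name is "scene" or "side" or "wrist"; returns the picture (480x640x3 uint8, red, green, blue); there is no depth.
- bot.camera_model(name): a dict with "camera_matrix" (3x3 intrinsics, pixels), "dist" ([k1, k2, p1, p2, k3] as OpenCV has them; the pictures are not rectified), "R" (3x3) and "t" (3): a world point X has camera coordinates R X + t. Camera axes: x right, y down, z forward; pixel columns grow to the right and rows downward; lengths in mm; the calibration is good to about 2 mm. A picture is of the moment at which its call begins: read the wrist's pose just before it. camera_model takes no time and is no camera call; for the wrist camera it gives the pose at the moment of the call.
- bot.close_job(): hands the job in; it is judged then, once.
The state is a dict: "time": time; "joint_positions": joint angles; "dq": joint speeds; "tau": joint torques, N m; "tool_pos": TCP position; "tcp_rot": TCP orientation; "contact_force": force on the tool from outside, world axes, zero at the start; "moment": the same for the moment, N m; "grip_width": finger opening in mm; "finger_force": force on a finger pad.
Only numpy, scipy, OpenCV 4.12 (cv2) and the standard library are available. Lean on these libraries where they do the work, as an engineer would, in place of code of your own. Each camera call takes 0.05 s, during which the arm holds its last target. There are 200 camera calls.

## Working session

There is one attempt and no reset: what is moved stays moved. The work goes in short steps, Python scripts to look and compute and a tool call to move; the robot and the scene stay as the last step left them, time stands still between calls to the robot, and variables do not carry over. Pictures are saved under pics/ and viewed, at most 10 in all, crops included, and the job is handed in when it is done.

Besides the shell and the picture viewer there is one more tool, called as name([rows], argument=value, ...), one row to a line, values as JSON. carry_out: Moves the arm, as the interface text tells. Its arguments: {"type":"object","properties":{"plan":{"type":"array"},"gripper":{"type":"number"}},"required":["plan"]}

```bash
mkdir -p pics; cat > h.py <<'E'
import numpy as np, cv2
from plant import bot
def ray(cm,uv):
    K=np.array(cm["camera_matrix"],float);d=np.array(cm["dist"],float)
    p=cv2.undistortPoints(np.array(uv,float).reshape(-1,1,2),K,d).reshape(-1,2)
    R=np.array(cm["R"],float);t=np.array(cm["t"],float).ravel()
    return -R.T@t,(np.c_[p,np.ones(len(p))]@R)
def onz(cm,uv,z):
    c,D=ray(cm,uv);return c+D*((z-c[2])/D[:,2])[:,None]
def proj(cm,X):
    R=np.array(cm["R"],float);t=np.array(cm["t"],float).ravel()
    return cv2.projectPoints(np.array(X,float).reshape(-1,1,3),cv2.Rodrigues(R)[0],t,np.array(cm["camera_matrix"],float),np.array(cm["dist"],float))[0].reshape(-1,2)
def save(n,im): cv2.imwrite(n,cv2.cvtColor(im,cv2.COLOR_RGB2BGR))
E
python3 - <<'E'
from h import *
np.set_printoptions(precision=3,suppress=True)
for n in("scene","side"):
    cm=bot.camera_model(n);save(f"pics/{n}0.png",bot.capture(n));R=np.array(cm["R"]);print(n,-R.T@np.array(cm["t"]).ravel(),R[2])
print(bot.grip_point_offset,bot.get_obs())
E
```

```text
scene [1039.467  479.061  867.718] [-0.479 -0.5   -0.722]
side [    4.044 -1157.255   977.246] [ 0.353  0.718 -0.6  ]
18.8 {'time': 0.1, 'joint_positions': array([ 1.054,  0.343,  1.525,  0.   ,  1.275, -0.146]), 'dq': array([ 0.   , -0.003, -0.001, -0.   ,  0.003, -0.   ]), 'tau': array([  0.002, -43.2  , -24.47 ,   0.072,   0.052,  -0.   ]), 'tool_pos': array([190.051, 489.024, 226.15 ]), 'tcp_rot': array([-3.14 , -0.   ,  2.771]), 'contact_force': array([ 0.474,  0.   , -0.525]), 'moment': array([ 0.029, -0.036,  0.065]), 'finger_force': 0.0, 'grip_width': 92.00708349948489}
```

View pics/scene0.png

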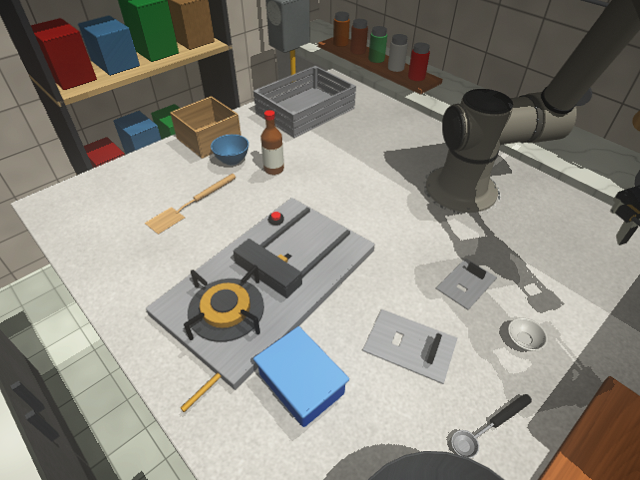

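View pics/side0.png

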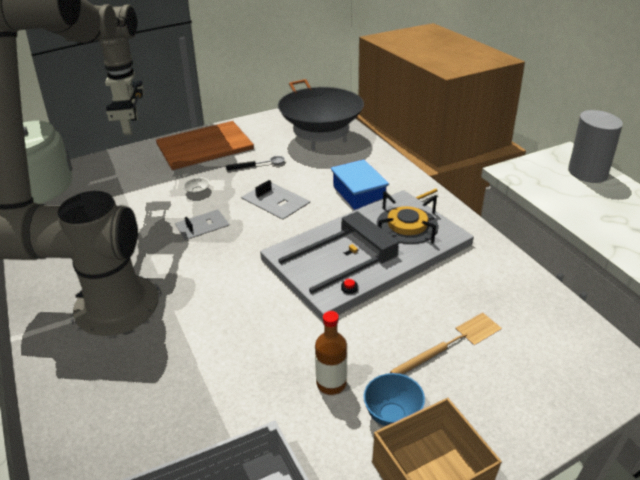

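The scene view shows two plate look-alikes: a larger plate at (410,345) and a smaller one at (467,284). The hob spans (293,198)–(374,245)–(235,386)–(148,312), with the stud near (285,258) and the button at (276,217). I'll measure both plates and the hob.

```bash
python3 - <<'E'
from h import *
np.set_printoptions(precision=1,suppress=True)
im=cv2.imread("pics/scene0.png");cm=bot.camera_model("scene")
g=cv2.cvtColor(im,cv2.COLOR_BGR2GRAY)
def ref(p): 
    return cv2.cornerSubPix(g,np.float32(p).reshape(-1,1,2),(4,4),(-1,-1),(3,50,.01)).reshape(-1,2)
for n,p,z in(("big",[(382,310),(457,343),(443,382),(362,350)],4),("small",[(460,260),(497,275),(472,308),(437,290)],4),("hob",[(293,198),(374,245),(235,386),(148,312)],30)):
    for q in(np.float32(p),ref(p)):
        X=onz(cm,q,z)[:,:2];print(n,q.tolist() if n=="x" else q.round(1).tolist(),X.tolist() and X,np.linalg.norm(np.roll(X,-1,0)-X,axis=1))
print(onz(cm,[(285,258)],42),onz(cm,[(276,217)],40), onz(cm,[(397,339)],4),onz(cm,[(462,288)],4))
a=im[180:400,140:510];cv2.imwrite("pics/c1.png",cv2.resize(a,None,fx=2.1,fy=2.1,interpolation=cv2.INTER_CUBIC))
E
```

```text
big [[382.0, 310.0], [457.0, 343.0], [443.0, 382.0], [362.0, 350.0]] [[516.3 137.4]
 [460.1 308.5]
 [558.  342.9]
 [627.1 178.1]] [180.1 103.7 178.7 118. ]
big [[380.3999938964844, 308.29998779296875], [457.0, 343.0], [443.29998779296875, 384.0], [360.70001220703125, 349.6000061035156]] [[515.5 131.6]
 [460.1 308.5]
 [561.  346. ]
 [628.3 175.5]] [185.4 107.7 183.2 121. ]
small [[460.0, 260.0], [497.0, 275.0], [472.0, 308.0], [437.0, 290.0]] [[250.3 169.8]
 [223.3 262.5]
 [355.7 277.3]
 [373.5 188.8]] [ 96.5 133.1  90.3 124.7]
small [[461.0, 258.70001220703125], [499.5, 275.20001220703125], [472.0, 308.0], [434.5, 287.79998779296875]] [[244.7 169. ]
 [219.2 267. ]
 [355.7 277.3]
 [372.6 180.5]] [101.2 136.9  98.3 128.4]
hob [[293.0, 198.0], [374.0, 245.0], [235.0, 386.0], [148.0, 312.0]] [[ 430.  -282.7]
 [ 395.5   -1.6]
 [ 882.6   72.2]
 [ 923.4 -204. ]] [283.2 492.7 279.2 499.7]
hob [[290.70001220703125, 197.10000610351562], [374.3999938964844, 244.10000610351562], [234.60000610351562, 389.8999938964844], [145.0, 309.20001220703125]] [[ 432.4 -290. ]
 [ 392.2   -3.1]
 [ 887.8   78.3]
 [ 924.6 -215.5]] [289.7 502.2 296.2 497.9]
[[ 599.7 -113.1   42. ]] [[ 522.  -244.8   40. ]] [[550.  211.9   4. ]] [[323.2 226.6   4. ]]
```

View pics/c1.png

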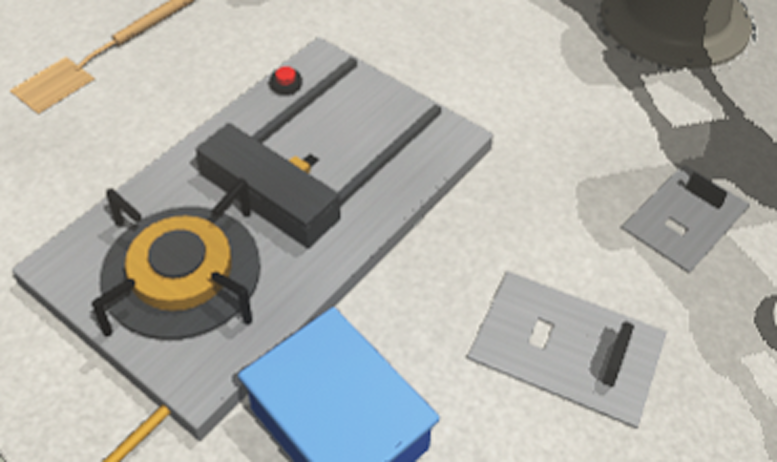

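The crop confirms the choice. The big plate measures about 180 x 120 and is bare metal, with its grip at crop (615,355). The small plate at crop (685,220) is only about 130 long, so it is a decoy. Now I'll move over the big plate's grip, turning so the wrist joint stays in range for the later fit.

carry_out([
  {"tx":20,"ty":-12,"rz":-0.142},
  {"tx":20,"ty":-12,"rz":-0.142},
  {"tx":20,"ty":-12,"rz":-0.142},
  {"tx":20,"ty":-12,"rz":-0.142},
  {"tx":20,"ty":-12,"rz":-0.142},
  {"tx":20,"ty":-12,"rz":-0.142},
  {"tx":20,"ty":-12,"rz":-0.142},
  {"tx":20,"ty":-12,"rz":-0.142},
  {"tx":20,"ty":-12,"rz":-0.142},
  {"tx":20,"ty":-12,"rz":-0.142},
  {"tx":20,"ty":-12,"rz":-0.142},
  {"tx":20,"ty":-12,"rz":-0.142},
])

```text
invalid input at $.plan[0]: expected keys tx, ty, tz, rx, ry, rz
```

carry_out([
  {"tx":20,"ty":-12,"rz":-0.142},
  {"tx":20,"ty":-12,"rz":-0.142},
  {"tx":20,"ty":-12,"rz":-0.142},
  {"tx":20,"ty":-12,"rz":-0.142},
  {"tx":15,"ty":-10,"rz":-0.142},
  {},
  {},
])

```text
invalid input at $.plan[0]: expected keys tx, ty, tz, rx, ry, rz
```

```bash
python3 - <<'E'
from h import *
np.set_printoptions(precision=3,suppress=True)
o=bot.get_obs();cm=bot.camera_model("wrist");save("pics/w1.png",bot.capture("wrist"))
R=np.array(cm["R"]);print(o["tool_pos"],o["tcp_rot"],o["joint_positions"],-R.T@np.array(cm["t"]).ravel(),R)
print(proj(cm,[[516,135,4],[458,303,4],[560,344,4],[627,177,4],[525,287,38],[550,212,4]]))
E
```

```text
[190.051 489.024 226.15 ] [-3.14  -0.     2.771] [ 1.054  0.343  1.525  0.     1.275 -0.146] [128.511 512.148 384.976] [[ 0.362  0.932 -0.002]
 [ 0.904 -0.351  0.245]
 [ 0.227 -0.091 -0.97 ]]
[[165.771 527.975]
 [260.336 465.795]
 [321.097 513.767]
 [229.115 573.455]
 [267.004 530.565]
 [227.093 532.738]]
```

View pics/w1.png

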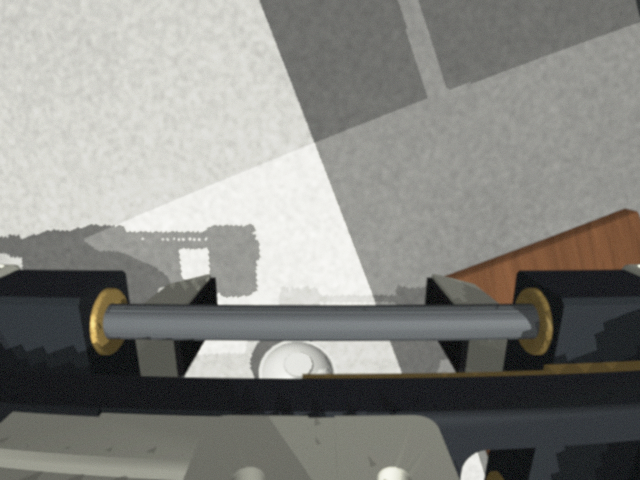

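The wrist camera looks past the tool on one side, and the dish shows at (295,360). Rows need all six keys. I'll stop short of the plate so that it falls in the clear half of the view.

carry_out([
  {"tx":17,"ty":-15,"tz":0,"rx":0,"ry":0,"rz":-0.142},
  {"tx":17,"ty":-15,"tz":0,"rx":0,"ry":0,"rz":-0.142},
  {"tx":17,"ty":-15,"tz":0,"rx":0,"ry":0,"rz":-0.142},
  {"tx":17,"ty":-15,"tz":0,"rx":0,"ry":0,"rz":-0.142},
  {"tx":17,"ty":-15,"tz":0,"rx":0,"ry":0,"rz":-0.142},
  {"tx":17,"ty":-15,"tz":0,"rx":0,"ry":0,"rz":-0.142},
  {"tx":17,"ty":-15,"tz":0,"rx":0,"ry":0,"rz":-0.142},
  {"tx":17,"ty":-15,"tz":0,"rx":0,"ry":0,"rz":-0.142},
  {"tx":17,"ty":-15,"tz":0,"rx":0,"ry":0,"rz":-0.142},
  {"tx":17,"ty":-15,"tz":0,"rx":0,"ry":0,"rz":-0.142},
  {"tx":17,"ty":-15,"tz":0,"rx":0,"ry":0,"rz":-0.142},
  {"tx":17,"ty":-15,"tz":0,"rx":0,"ry":0,"rz":-0.142},
])

```text
time: 1.35
tool_pos: [394.7, 308.6, 226.5]
tcp_rot: [-3.141, 0.0, 1.061]
contact_force: [0.4, 1.0, -0.5]
grip_width: 91.7
finger_force: 0.0
```

carry_out([
  {"tx":17,"ty":-15,"tz":0,"rx":0,"ry":0,"rz":-0.142},
  {"tx":17,"ty":-15,"tz":0,"rx":0,"ry":0,"rz":-0.142},
  {"tx":17,"ty":-15,"tz":0,"rx":0,"ry":0,"rz":-0.142},
  {"tx":17,"ty":-15,"tz":0,"rx":0,"ry":0,"rz":-0.142},
  {"tx":17,"ty":-15,"tz":0,"rx":0,"ry":0,"rz":-0.142},
  {"tx":0,"ty":0,"tz":0,"rx":0,"ry":0,"rz":0},
  {"tx":0,"ty":0,"tz":0,"rx":0,"ry":0,"rz":0},
])

```text
time: 2.05
tool_pos: [478.9, 234.2, 226.3]
tcp_rot: [-3.141, 0.001, 0.358]
contact_force: [-0.4, 0.6, -0.0]
grip_width: 92.0
finger_force: 0.0
```

```bash
python3 - <<'E'
from h import *
np.set_printoptions(precision=3,suppress=True)
o=bot.get_obs();cm=bot.camera_model("wrist");im=bot.capture("wrist");save("pics/w2.png",im)
import pickle;pickle.dump(cm,open("w2.pkl","wb"))
print(o["time"],o["tool_pos"],o["tcp_rot"],o["joint_positions"])
print(proj(cm,[[516,135,4],[458,303,4],[560,344,4],[627,177,4],[525,287,38],[550,212,4]]))
E
```

```text
2.05 [478.945 234.189 226.32 ] [-3.141  0.001  0.358] [0.311 0.358 1.502 0.    1.283 1.523]
[[425.564 210.046]
 [248.409 205.403]
 [241.037  89.865]
 [432.28   85.733]
 [282.249 147.076]
 [367.487 149.817]]
```

View pics/w2.png

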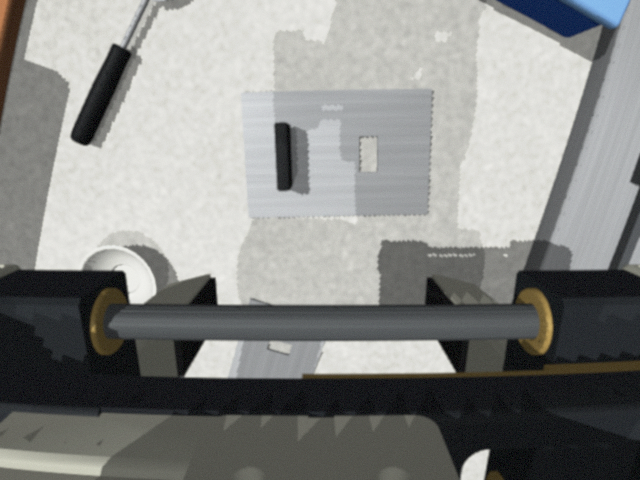

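The wrist view shows the plate cleanly: corners near (242,92), (433,89), (429,215) and (250,217), hole at (368,154), black grip at (284,157).

```bash
python3 - <<'E'
from h import *
import pickle
np.set_printoptions(precision=2,suppress=True)
cm=pickle.load(open("w2.pkl","rb"));im=cv2.imread("pics/w2.png");g=cv2.GaussianBlur(cv2.cvtColor(im,cv2.COLOR_BGR2GRAY),(3,3),0)
q=cv2.cornerSubPix(g,np.float32([(242,92),(433,89),(429,215),(250,217)]).reshape(-1,1,2),(5,5),(-1,-1),(3,50,.01)).reshape(-1,2)
X=onz(cm,q,4)[:,:2];print(q,X,np.linalg.norm(np.roll(X,-1,0)-X,axis=1))
c=X.mean(0);v=(X[1]+X[2]-X[0]-X[3])/2;a=np.arctan2(v[1],v[0]);e=np.array([np.cos(a),np.sin(a)])
print("c",c,"yaw",a,"grip",c-50*e,"hole",c+30*e)
m=(im.max(2)<60).astype(np.uint8);m[:110]=0;m[205:]=0;m[:,:265]=0;m[:,310:]=0
ct=max(cv2.findContours(m,0,2)[0],key=cv2.contourArea);r=cv2.minAreaRect(ct);print(r)
print("hole px",onz(cm,[(368.5,154)],4),"gripmask@38",onz(cm,[r[0]],38),"@21",onz(cm,[r[0]],21))
print("proj grip top",proj(cm,[[*(c-50*e),38],[*(c-50*e),4]]))
E
```

```text
[[245.46  89.37]
 [433.89  90.1 ]
 [429.17 213.62]
 [251.73 219.72]] [[561.84 340.21]
 [623.94 173.99]
 [513.97 130.06]
 [445.3  295.34]] [177.44 118.42 178.97 124.88]
c [536.26 234.9 ] yaw -1.1950969450941298 grip [517.92 281.41] hole [547.27 206.99]
((283.8275451660156, 156.36135864257812), (65.31832122802734, 14.529058456420898), 87.61405944824219)
hole px [[546.66 209.59   4.  ]] gripmask@38 [[517.9  283.03  38.  ]] @21 [[516.82 284.34  21.  ]]
proj grip top [[285.56 156.99]
 [288.68 155.76]]
```

The grip is at about (518,283) with yaw about -1.20, and the sizes check out (178 x 121). I'll descend and close.

carry_out([
  {"tx":20,"ty":25,"tz":0,"rx":0,"ry":0,"rz":0.01},
  {"tx":19,"ty":24,"tz":-20,"rx":0,"ry":0,"rz":0},
  {"tx":0,"ty":0,"tz":-40,"rx":0,"ry":0,"rz":0},
  {"tx":0,"ty":0,"tz":-40,"rx":0,"ry":0,"rz":0},
  {"tx":0,"ty":0,"tz":-40,"rx":0,"ry":0,"rz":0},
  {"tx":0,"ty":0,"tz":-30,"rx":0,"ry":0,"rz":0},
  {"tx":0,"ty":0,"tz":-20,"rx":0,"ry":0,"rz":0},
  {"tx":0,"ty":0,"tz":-15,"rx":0,"ry":0,"rz":0},
  {"tx":0,"ty":0,"tz":-11,"rx":0,"ry":0,"rz":0},
  {"tx":0,"ty":0,"tz":0,"rx":0,"ry":0,"rz":0},
  {"tx":0,"ty":0,"tz":0,"rx":0,"ry":0,"rz":0},
])

```text
time: 3.2
tool_pos: [518.2, 283.9, 11.3]
tcp_rot: [3.142, -0.001, 0.368]
contact_force: [0.3, -0.5, 0.0]
grip_width: 91.8
finger_force: 0.0
```

carry_out([
  {"tx":0,"ty":0,"tz":0,"rx":0,"ry":0,"rz":0},
  {"tx":0,"ty":0,"tz":0,"rx":0,"ry":0,"rz":0},
  {"tx":0,"ty":0,"tz":0,"rx":0,"ry":0,"rz":0},
  {"tx":0,"ty":0,"tz":0,"rx":0,"ry":0,"rz":0},
  {"tx":0,"ty":0,"tz":0,"rx":0,"ry":0,"rz":0},
  {"tx":0,"ty":0,"tz":0,"rx":0,"ry":0,"rz":0},
  {"tx":0,"ty":0,"tz":0,"rx":0,"ry":0,"rz":0},
], gripper=1)

```text
time: 3.9
tool_pos: [518.2, 283.3, 10.7]
tcp_rot: [3.141, 0.0, 0.367]
contact_force: [-0.1, -0.2, -0.4]
grip_width: 40.2
finger_force: 0.0
```

carry_out([
  {"tx":0,"ty":0,"tz":0,"rx":0,"ry":0,"rz":0},
  {"tx":0,"ty":0,"tz":0,"rx":0,"ry":0,"rz":0},
  {"tx":0,"ty":0,"tz":0,"rx":0,"ry":0,"rz":0},
  {"tx":0,"ty":0,"tz":0,"rx":0,"ry":0,"rz":0},
  {"tx":0,"ty":0,"tz":0,"rx":0,"ry":0,"rz":0},
  {"tx":0,"ty":0,"tz":0,"rx":0,"ry":0,"rz":0},
])

```text
time: 4.5
tool_pos: [518.2, 283.5, 10.7]
tcp_rot: [-3.141, -0.0, 0.367]
contact_force: [0.2, 1.8, -0.5]
grip_width: 11.9
finger_force: 30.0
```

The plate is held (opening 11.9, force 30 N). I'll lift it high, well clear of the 200 mm bottle, and carry it to where the wrist camera can see the stud and both rails.

carry_out([
  {"tx":0,"ty":0,"tz":5,"rx":0,"ry":0,"rz":0},
  {"tx":0,"ty":0,"tz":15,"rx":0,"ry":0,"rz":0},
  {"tx":0,"ty":0,"tz":30,"rx":0,"ry":0,"rz":0},
  {"tx":0,"ty":0,"tz":40,"rx":0,"ry":0,"rz":0},
  {"tx":0,"ty":0,"tz":40,"rx":0,"ry":0,"rz":0},
  {"tx":0,"ty":0,"tz":40,"rx":0,"ry":0,"rz":0},
  {"tx":0,"ty":-20,"tz":40,"rx":0,"ry":0,"rz":0},
  {"tx":-2,"ty":-30,"tz":30,"rx":0,"ry":0,"rz":0},
  {"tx":-2,"ty":-35,"tz":20,"rx":0,"ry":0,"rz":0},
  {"tx":-2,"ty":-35,"tz":10,"rx":0,"ry":0,"rz":0},
  {"tx":-2,"ty":-35,"tz":0,"rx":0,"ry":0,"rz":0},
  {"tx":-2,"ty":-35,"tz":0,"rx":0,"ry":0,"rz":0},
])

```text
time: 5.7
tool_pos: [507.5, 91.9, 281.1]
tcp_rot: [3.141, 0.0, 0.367]
contact_force: [0.1, -0.1, -3.6]
grip_width: 12.2
finger_force: 30.0
```

carry_out([
  {"tx":-2,"ty":-35,"tz":0,"rx":0,"ry":0,"rz":0},
  {"tx":-2,"ty":-35,"tz":0,"rx":0,"ry":0,"rz":0},
  {"tx":-2,"ty":-35,"tz":0,"rx":0,"ry":0,"rz":0},
  {"tx":-2,"ty":-35,"tz":0,"rx":0,"ry":0,"rz":0},
  {"tx":-2,"ty":-35,"tz":0,"rx":0,"ry":0,"rz":0},
  {"tx":-2,"ty":-35,"tz":0,"rx":0,"ry":0,"rz":0},
  {"tx":-2,"ty":-25,"tz":0,"rx":0,"ry":0,"rz":0},
  {"tx":-2,"ty":-13,"tz":0,"rx":0,"ry":0,"rz":0},
  {"tx":0,"ty":0,"tz":0,"rx":0,"ry":0,"rz":0},
  {"tx":0,"ty":0,"tz":0,"rx":0,"ry":0,"rz":0},
  {"tx":0,"ty":0,"tz":0,"rx":0,"ry":0,"rz":0},
])

```text
time: 6.8
tool_pos: [492.2, -153.4, 280.8]
tcp_rot: [-3.141, -0.0, 0.368]
contact_force: [-0.3, 0.6, -4.2]
grip_width: 11.7
finger_force: 30.0
```

```bash
python3 - <<'E'
from h import *
import pickle
np.set_printoptions(precision=3,suppress=True)
o=bot.get_obs();cm=bot.camera_model("wrist");im=bot.capture("wrist");save("pics/w3.png",im)
pickle.dump(cm,open("w3.pkl","wb"))
print(o["time"],o["tool_pos"],o["tcp_rot"],o["contact_force"],o["finger_force"])
print(proj(cm,[[600,-113,42]]))
E
```

```text
6.8 [ 492.232 -153.396  280.763] [-3.141 -0.     0.368] [-0.253  0.564 -4.224] 29.98436450958252
[[321.359  91.237]]
```

View pics/w3.png

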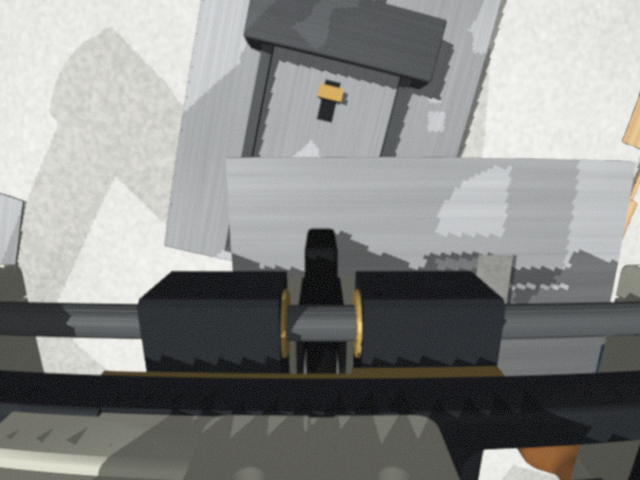

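The stud top shows at about (330,92) over its dark slot. The rail inner edges run near (272,52)–(258,157) and (400,75)–(383,157), and the held plate's left edge runs (227,157)–(636,162). I'll take one enlarged crop for the exact edges.

```bash
python3 - <<'E'
import cv2
im=cv2.imread("pics/w3.png")
cv2.imwrite("pics/c2.png",cv2.resize(im[30:165,240:440],None,fx=4,fy=4,interpolation=cv2.INTER_CUBIC))
E
```

```text
(no output)
```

View pics/c2.png

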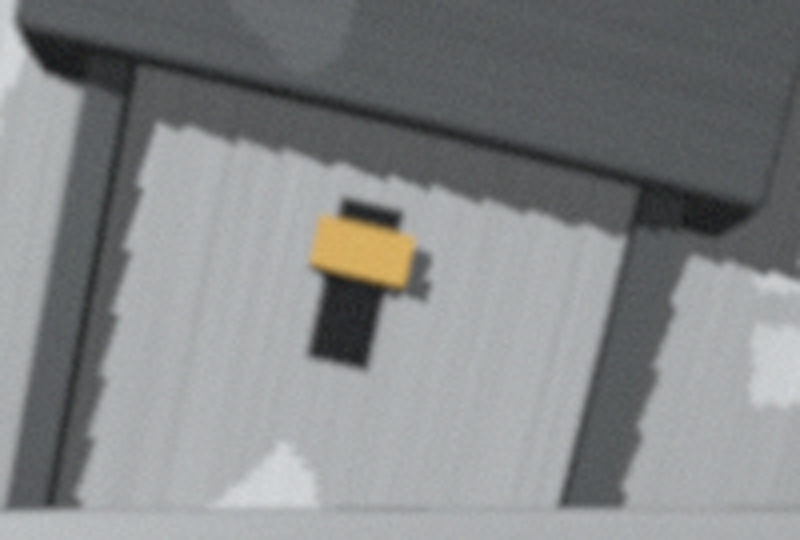

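```bash
python3 - <<'E'
from h import *
import pickle
np.set_printoptions(precision=2,suppress=True)
cm=pickle.load(open("w3.pkl","rb"));im=cv2.imread("pics/w3.png")
P=lambda p:np.array(p,float)/4-.375+[240,30]
L=onz(cm,P([(129,65),(47,505)]),42)[:,:2];R=onz(cm,P([(637,192),(562,505)]),42)[:,:2]
for l in(L,R): v=l[0]-l[1];print("rail",l,np.arctan2(v[1],v[0]))
v=(L[0]-L[1])/np.linalg.norm(L[0]-L[1])+(R[0]-R[1])/np.linalg.norm(R[0]-R[1]);a=np.arctan2(v[1],v[0])
e=np.array([np.cos(a),np.sin(a)]);n=np.array([-e[1],e[0]])
print("yaw",a,"width",L@n,R@n,"mid",(L@n).mean()/2+(R@n).mean()/2)
h=cv2.cvtColor(im,cv2.COLOR_BGR2HSV);m=cv2.inRange(h,(10,90,90),(35,255,255));m[:70]=0;m[115:]=0;m[:,:300]=0;m[:,365:]=0
c=max(cv2.findContours(m,0,2)[0],key=cv2.contourArea);r=cv2.minAreaRect(c)
S=onz(cm,[r[0]],42)[0,:2];B=onz(cm,cv2.boxPoints(r),42)[:,:2];print("stud",r,S,"sides",np.linalg.norm(np.roll(B,-1,0)-B,axis=1),"along",S@e,"lat",S@n)
sl=onz(cm,P([(309,355),(368,367),(345,200),(401,213)]),30)[:,:2];print("slot ends",sl@e,sl@n)
# bridge lower front edge z=64
b=onz(cm,P([(134,68),(638,190)]),64)[:,:2];print("bridge",b@e)
# held plate left edge, top z
zt=280.76-10.7+4
Q=onz(cm,[(227,157),(636,162)],zt)[:,:2];d=Q[1]-Q[0];pa=np.arctan2(d[1],d[0]);pe=np.array([np.cos(pa),np.sin(pa)]);pn=np.array([-pe[1],pe[0]])
print("plate edge",Q,np.linalg.norm(d),pa,"centre",Q.mean(0)-60*pn,"grip",Q.mean(0)-60*pn-50*pe)
E
```

```text
rail [[622.27 -53.45]
 [516.45 -69.26]] 0.14831502264537968
rail [[ 639.54 -178.78]
 [ 563.33 -190.94]] 0.15817443320547914
yaw 0.15324472792542942 width [-147.81 -147.28] [-274.31 -274.69] mid -211.01944401901022
stud ((330.32354736328125, 92.20588684082031), (24.496097564697266, 14.794672966003418), 14.03624439239502) [ 602.31 -121.51] sides [13.92 23.87 13.96 24.03] along 576.7078374272236 lat -212.02978292657832
slot ends [550.28 550.6  589.11 589.09] [-204.15 -219.51 -204.98 -219.39]
bridge [601.97 600.91]
plate edge [[ 533.63  -95.57]
 [ 598.3  -263.93]] 180.35533645279608 -1.2040633401246972 centre [ 509.95 -201.26] grip [ 492.02 -154.59]
```

Measured against the given sizes:

| Item | Measured | Expected |
|---|---|---|
| Rail spacing | 127 | 128 |
| Hob yaw | about 0.151 | up to 0.15 |
| Stud position | (603,-121) world, hob x about +7.5 | hob x -12 to +12 |
| Held plate's left edge | 180, centred on the TCP to 1 mm | 180 |

The fitted TCP is about (524,-133,40.7). The lay-in start is 45 mm in front of that, at (479.4,-139.8), with the nose tilted up 0.105 so the plate clears the stud. First I'll turn it at height.

carry_out([
  {"tx":-1,"ty":1,"tz":0,"rx":0,"ry":0,"rz":0.05},
  {"tx":-1,"ty":1,"tz":0,"rx":0,"ry":0,"rz":0.1},
  {"tx":-1,"ty":1,"tz":0,"rx":0,"ry":0,"rz":0.13},
  {"tx":-1,"ty":1,"tz":0,"rx":0,"ry":0,"rz":0.13},
  {"tx":-1,"ty":1,"tz":0,"rx":0,"ry":0,"rz":0.13},
  {"tx":-1,"ty":1,"tz":0,"rx":0,"ry":0,"rz":0.13},
  {"tx":-1,"ty":1,"tz":0,"rx":0,"ry":0,"rz":0.13},
  {"tx":-1,"ty":1,"tz":0,"rx":0,"ry":0,"rz":0.13},
  {"tx":-1,"ty":1,"tz":0,"rx":0,"ry":0,"rz":0.13},
  {"tx":-1,"ty":1,"tz":0,"rx":0,"ry":0,"rz":0.13},
  {"tx":-1,"ty":1,"tz":0,"rx":0,"ry":0,"rz":0.1},
  {"tx":-2,"ty":2,"tz":0,"rx":0,"ry":0,"rz":0.065},
])

```text
time: 8.05
tool_pos: [479.3, -140.7, 280.8]
tcp_rot: [3.142, 0.0, 1.727]
contact_force: [-0.1, -0.4, -3.4]
grip_width: 12.0
finger_force: 30.0
```

carry_out([
  {"tx":0,"ty":0,"tz":-20,"rx":0,"ry":0,"rz":0},
  {"tx":0,"ty":0,"tz":-30,"rx":0,"ry":0,"rz":0},
  {"tx":0,"ty":0,"tz":-30,"rx":0,"ry":0,"rz":0},
  {"tx":0,"ty":0,"tz":-30,"rx":0,"ry":0,"rz":0},
  {"tx":0,"ty":0,"tz":-30,"rx":0.0079,"ry":-0.0519,"rz":0},
  {"tx":0,"ty":0,"tz":-20,"rx":0.0079,"ry":-0.0519,"rz":0},
  {"tx":0,"ty":0,"tz":-10,"rx":0,"ry":0,"rz":0},
  {"tx":0,"ty":0,"tz":0,"rx":0,"ry":0,"rz":0},
  {"tx":0,"ty":0,"tz":0,"rx":0,"ry":0,"rz":0},
])

```text
time: 8.95
tool_pos: [480.4, -141.8, 111.8]
tcp_rot: [3.036, 0.001, 1.723]
contact_force: [1.0, 0.0, -3.1]
grip_width: 12.0
finger_force: 30.0
```

```bash
python3 - <<'E'
from h import *
np.set_printoptions(precision=3,suppress=True)
o=bot.get_obs();print(o["time"],o["tool_pos"],o["tcp_rot"],o["contact_force"],o["joint_positions"])
from scipy.spatial.transform import Rotation as T
M=T.from_euler("xyz",o["tcp_rot"]).as_matrix();print(M)
y=M[:,1];print("plate yaw",np.arctan2(y[1],y[0]),"nose up",np.arcsin(y[2]))
im=bot.capture("scene");save("pics/s2.png",cv2.resize(im[150:400,180:480],None,fx=2.4,fy=2.4,interpolation=cv2.INTER_CUBIC))
E
```

```text
8.95 [ 480.377 -141.755  111.775] [3.036 0.001 1.723] [ 1.015  0.047 -3.067] [-0.48   0.381  1.833  0.082  0.843 -0.684]
[[-0.151  0.983  0.105]
 [ 0.989  0.15   0.015]
 [-0.001  0.106 -0.994]]
plate yaw 0.15187723507688772 nose up 0.10594179039458716
```

View pics/s2.png

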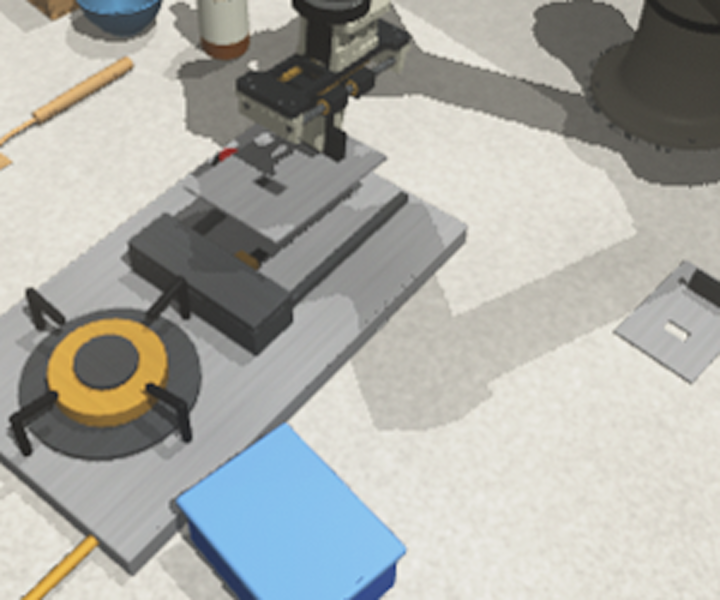

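The crop shows the plate over the channel with its nose up, hole at crop (268,185), stud at (245,258) ahead of it. I'll trim 2 mm sideways and lower it between the rails.

carry_out([
  {"tx":-1,"ty":2,"tz":-15,"rx":0,"ry":0,"rz":0},
  {"tx":0,"ty":0,"tz":-20,"rx":0,"ry":0,"rz":0},
  {"tx":0,"ty":0,"tz":-12,"rx":0,"ry":0,"rz":0},
  {"tx":0,"ty":0,"tz":-7,"rx":0,"ry":0,"rz":0},
  {"tx":0,"ty":0,"tz":-4,"rx":0,"ry":0,"rz":0},
  {"tx":0,"ty":0,"tz":-3,"rx":0,"ry":0,"rz":0},
  {"tx":0,"ty":0,"tz":-2,"rx":0,"ry":0,"rz":0},
  {"tx":0,"ty":0,"tz":0,"rx":0,"ry":0,"rz":0},
  {"tx":0,"ty":0,"tz":0,"rx":0,"ry":0,"rz":0},
])

```text
time: 9.9
tool_pos: [478.4, -139.8, 48.1]
tcp_rot: [3.036, 0.0, 1.722]
contact_force: [0.3, -0.4, -3.9]
grip_width: 11.9
finger_force: 30.0
```

There is no contact yet (-3.9 N is just the plate's weight). I'll slide it back gently.

carry_out([
  {"tx":2,"ty":0.3,"tz":-1,"rx":0,"ry":0,"rz":0},
  {"tx":4,"ty":0.6,"tz":-0.5,"rx":0,"ry":0,"rz":0},
  {"tx":4,"ty":0.6,"tz":0,"rx":0,"ry":0,"rz":0},
  {"tx":4,"ty":0.6,"tz":0,"rx":0,"ry":0,"rz":0},
  {"tx":4,"ty":0.6,"tz":0,"rx":0,"ry":0,"rz":0},
  {"tx":4,"ty":0.6,"tz":0,"rx":0,"ry":0,"rz":0},
  {"tx":4,"ty":0.6,"tz":0,"rx":0,"ry":0,"rz":0},
  {"tx":4,"ty":0.6,"tz":0,"rx":0,"ry":0,"rz":0},
  {"tx":0,"ty":0,"tz":0,"rx":0,"ry":0,"rz":0},
])

```text
time: 10.8
tool_pos: [508.8, -135.2, 46.3]
tcp_rot: [3.036, 0.0, 1.722]
contact_force: [0.1, 0.3, -4.0]
grip_width: 11.8
finger_force: 30.0
```

carry_out([
  {"tx":3,"ty":0.5,"tz":0,"rx":0,"ry":0,"rz":0},
  {"tx":3,"ty":0.5,"tz":0,"rx":0,"ry":0,"rz":0},
  {"tx":3,"ty":0.5,"tz":0,"rx":0,"ry":0,"rz":0},
  {"tx":3,"ty":0.5,"tz":0,"rx":0,"ry":0,"rz":0},
  {"tx":2,"ty":0.3,"tz":0,"rx":0,"ry":0,"rz":0},
  {"tx":0,"ty":0,"tz":0,"rx":0,"ry":0,"rz":0},
  {"tx":0,"ty":0,"tz":0,"rx":0,"ry":0,"rz":0},
])

```text
time: 11.5
tool_pos: [522.2, -132.8, 46.2]
tcp_rot: [3.037, -0.0, 1.722]
contact_force: [0.4, -0.4, -3.2]
grip_width: 11.9
finger_force: 30.0
```

No contact on the way. Now I'll level it part-way to feel whether the stud enters the hole.

carry_out([
  {"tx":1,"ty":0,"tz":0,"rx":-0.002,"ry":0.015,"rz":0},
  {"tx":0,"ty":0,"tz":0,"rx":-0.002,"ry":0.015,"rz":0},
  {"tx":0,"ty":0,"tz":0,"rx":-0.0023,"ry":0.015,"rz":0},
  {"tx":0,"ty":0,"tz":0,"rx":0,"ry":0,"rz":0},
  {"tx":0,"ty":0,"tz":0,"rx":0,"ry":0,"rz":0},
])

```text
time: 12.0
tool_pos: [523.3, -132.8, 46.2]
tcp_rot: [3.082, -0.001, 1.722]
contact_force: [0.7, 0.0, -3.5]
grip_width: 11.8
finger_force: 30.0
```

The underside at the hole is now below the stud's top with no force, so the stud is in the hole. I'll finish levelling and lower it.

carry_out([
  {"tx":0.3,"ty":0,"tz":-0.5,"rx":-0.0023,"ry":0.015,"rz":0},
  {"tx":0.3,"ty":0,"tz":-0.5,"rx":-0.0023,"ry":0.015,"rz":0},
  {"tx":0,"ty":0,"tz":-0.5,"rx":-0.0023,"ry":0.015,"rz":0},
  {"tx":0,"ty":0,"tz":-0.5,"rx":-0.0022,"ry":0.0145,"rz":0},
  {"tx":0,"ty":0,"tz":-1,"rx":0,"ry":0,"rz":0},
  {"tx":0,"ty":0,"tz":-1,"rx":0,"ry":0,"rz":0},
  {"tx":0,"ty":0,"tz":0,"rx":0,"ry":0,"rz":0},
  {"tx":0,"ty":0,"tz":0,"rx":0,"ry":0,"rz":0},
])

```text
time: 12.8
tool_pos: [523.7, -132.8, 42.2]
tcp_rot: [-3.141, -0.001, 1.722]
contact_force: [-1.3, 0.4, -3.5]
grip_width: 12.0
finger_force: 30.0
```

Level, about 1.5 mm above the deck. I'll set it down in small steps.

carry_out([
  {"tx":0,"ty":0,"tz":-0.5,"rx":0,"ry":0,"rz":0},
  {"tx":0,"ty":0,"tz":-0.5,"rx":0,"ry":0,"rz":0},
  {"tx":0,"ty":0,"tz":-0.4,"rx":0,"ry":0,"rz":0},
  {"tx":0,"ty":0,"tz":0,"rx":0,"ry":0,"rz":0},
  {"tx":0,"ty":0,"tz":0,"rx":0,"ry":0,"rz":0},
])

```text
time: 13.3
tool_pos: [523.8, -132.9, 40.9]
tcp_rot: [-3.141, -0.0, 1.722]
contact_force: [-1.1, 0.5, -3.0]
grip_width: 12.1
finger_force: 30.0
```

carry_out([
  {"tx":0,"ty":0,"tz":-0.4,"rx":0,"ry":0,"rz":0},
  {"tx":0,"ty":0,"tz":-0.4,"rx":0,"ry":0,"rz":0},
  {"tx":0,"ty":0,"tz":0,"rx":0,"ry":0,"rz":0},
])

```text
time: 13.6
tool_pos: [523.9, -132.9, 40.7]
tcp_rot: [-3.141, -0.0, 1.722]
contact_force: [-3.5, 1.0, 4.3]
grip_width: 11.8
finger_force: 30.0
```

The plate touched down at exactly the predicted height (40.7, with the vertical force going from -3.5 to +4.3). I'll release and rise.

carry_out([
  {"tx":0,"ty":0,"tz":0,"rx":0,"ry":0,"rz":0},
  {"tx":0,"ty":0,"tz":0,"rx":0,"ry":0,"rz":0},
  {"tx":0,"ty":0,"tz":0,"rx":0,"ry":0,"rz":0},
  {"tx":0,"ty":0,"tz":0,"rx":0,"ry":0,"rz":0},
  {"tx":0,"ty":0,"tz":0,"rx":0,"ry":0,"rz":0},
  {"tx":0,"ty":0,"tz":0,"rx":0,"ry":0,"rz":0},
  {"tx":0,"ty":0,"tz":0,"rx":0,"ry":0,"rz":0},
  {"tx":0,"ty":0,"tz":0,"rx":0,"ry":0,"rz":0},
], gripper=0)

```text
time: 14.4
tool_pos: [523.9, -132.9, 40.0]
tcp_rot: [-3.141, -0.0, 1.722]
contact_force: [1.1, 0.1, 0.2]
grip_width: 71.2
finger_force: 0.0
```

carry_out([
  {"tx":0,"ty":0,"tz":5,"rx":0,"ry":0,"rz":0},
  {"tx":0,"ty":0,"tz":10,"rx":0,"ry":0,"rz":0},
  {"tx":0,"ty":0,"tz":20,"rx":0,"ry":0,"rz":0},
  {"tx":0,"ty":0,"tz":30,"rx":0,"ry":0,"rz":0},
  {"tx":0,"ty":0,"tz":40,"rx":0,"ry":0,"rz":0},
  {"tx":0,"ty":0,"tz":40,"rx":0,"ry":0,"rz":0},
  {"tx":-10,"ty":-20,"tz":40,"rx":0,"ry":0,"rz":0},
  {"tx":-10,"ty":-30,"tz":20,"rx":0,"ry":0,"rz":0},
  {"tx":-10,"ty":-30,"tz":10,"rx":0,"ry":0,"rz":0},
  {"tx":0,"ty":-20,"tz":0,"rx":0,"ry":0,"rz":0},
  {"tx":0,"ty":0,"tz":0,"rx":0,"ry":0,"rz":0},
  {"tx":0,"ty":0,"tz":0,"rx":0,"ry":0,"rz":0},
])

```text
time: 15.6
tool_pos: [493.6, -232.6, 255.4]
tcp_rot: [-3.141, -0.001, 1.721]
contact_force: [0.2, -0.1, 0.1]
grip_width: 91.8
finger_force: 0.0
```

```bash
python3 - <<'E'
from h import *
cm=bot.camera_model("wrist");im=bot.capture("wrist");save("pics/w4.png",im)
print(bot.get_obs()["time"],proj(cm,[[603,-121,42]]))
E
```

```text
15.65 [[455.58254303 113.08633803]]
```

View pics/w4.png

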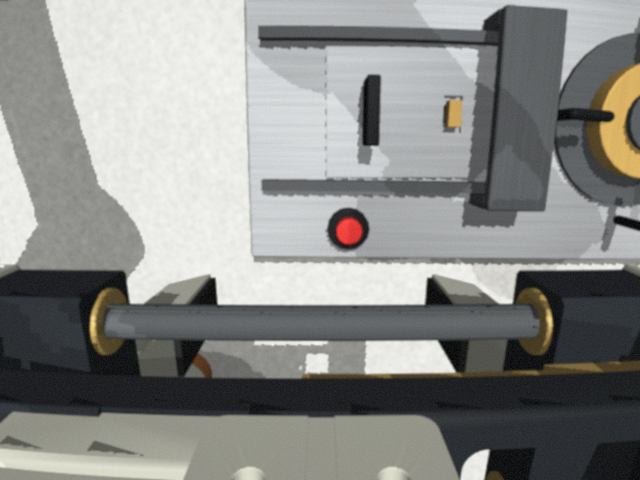

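The wrist view shows the plate lying between the rails with its leading edge under the bridge. The brass stud stands up through the hole at (455,113), the grip is at the front (372,110), and the gripper is clear, so I'll hand it in.

```bash
python3 -c "
from plant import bot
print(bot.close_job())"
```

```text
the job is handed in; nothing more can be done
None
```

The plate is back on the hob, flat on the deck with its grip to the front, its leading edge under the bridge and the stud through its hole; I let go of it and handed the job in at about 16 s, but got no verdict back.

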